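Operate the interlocked isolator and source selector of a bench power box

TASK

Switch over the bench's power box: swing the isolator handle (the one with the round grip) counter-clockwise until you feel it come fully home against its stop, then swing the source selector handle (the one with the flat fin) counter-clockwise all the way across to its far stop. The selector is locked until the isolator is fully home. Work gently, never force either handle against a stop or the lock, leave the things around the box alone, and leave both handles where they have been set.

Things in the scene. Friction and masses are not known exactly. Their poses are not given: they have to be found in the camera images.
- box: Blue sheet-steel switch box with a flat top plate, fixed, 220 (x) by 320 (y) by 50 mm high; origin: centre of underside, z up, +y towards the isolator. Two black handles turn on upright pivots 55 mm either side (y) of its centre. Under them, 4 to 12 mm above the plate: a 92 mm steel disc with an 80 degree gap in its rim (isolator) and a 72 mm radius steel sector (selector) that passes only through the gap.
- isolator_pivot (a point): Point on the isolator's vertical turning axis, on the top plate (50 mm above the bench). The handle starts leaning to the far side (+x of the box), or nearly straight to +y, and swings counter-clockwise seen from above, its grip coming towards the robot side, 1.25 to 1.5 rad from where it starts, to a hard stop. The selector is freed only in the last 0.09 rad (5 degrees) before that stop.
- isolator_grip (a point): Centre of the isolator's upright round black grip, 20 mm diameter, 44 mm tall, on the end of a 16 mm wide arm, 75 mm from the pivot axis. This point is 98 mm above the bench, half-way up the grip (76 to 120 mm above the bench); the arm lies at 66 to 76 mm, its 34 mm hub reaches 80 mm.
- isolator_handle: The isolator handle (arm and grip). Origin on its pivot axis at the top plate; its +y runs along the arm to the grip. Fitted on its splined shaft at an angle differing from box to box by up to 0.7 rad either way, so its angle at the stop is unknown: feel it. It turns stiffly (3 to 8 N at the grip, more if fast), stays where left; at its stop the force rises. Over 35 N at the grip is forcing it.
- selector_pivot (a point): Point on the selector's vertical turning axis, on the top plate (50 mm above the bench). The selector handle starts on the robot side (-x of the box) and swings counter-clockwise seen from above; its grip passes the -y side and moves away from the robot.
- selector_grip (a point): Centre of the selector's upright flat black fin grip: 12 mm thick across the arm (in its direction of swing), 32 mm long along the arm, 44 mm tall, centred 60 mm from the pivot axis on a 16 mm wide arm at 66 to 76 mm above the bench. This point is 98 mm above the bench, half-way up the fin (76 to 120 mm).
- selector (a joint): Angle of the selector handle, rad, 0 to 1.13, growing counter-clockwise seen from above. Starts at 0 to 0.1. While the isolator is not home it is blocked hard at about 0.24; freed, it turns stiffly (3 to 8 N at the grip) to its far stop at 1.13 and stays where left. Over 35 N at the grip, or twisting the fin hard against the stop or lock, is forcing it.
- spool: Bystander: loose steel solder spool, 52 mm diameter, 40 mm tall, standing beside the box; origin at the centre of its underside.
- flux_jar: Bystander: loose amber glass jar, 48 mm diameter, 50 mm tall, beside the box; origin at the centre of its underside.
- screwdriver: Bystander: loose screwdriver, 170 mm long, lying beyond the box; origin underneath the middle of it.
- parts_tray: Bystander: loose clear plastic parts tray, 90 by 130 by 30 mm, at the side; origin at the centre of its underside.
- isolator_stop: The isolator's stop: a fixed steel pin, 8 mm diameter, 14 mm tall, on the top plate to the +y side of the isolator's pivot. A lug on the rim of the isolator's disc comes against it, 54 mm from the pivot axis, when the isolator is fully home. Origin at its foot. It bears the push on the handle times 1.4.
- selector_stop: The selector's far stop: a fixed steel pin, 8 mm diameter, 14 mm tall, on the top plate between the two pivots, towards the robot side. The leading edge of the selector's sector comes against it, 60 mm from the pivot axis, at the end of its travel. Origin at its foot.
- sector_plate: The selector's steel sector, 8 mm thick, 72 mm radius, 68 degrees wide, under its handle and turning with it, on the opposite side of the pivot from the fin grip. It meets the isolator's disc when locked, and the stop pin at the end of its travel. Origin on the pivot axis at the top plate.

How it is judged:
By the outcome, as a careful person would: the job done as asked, in the order asked, and still so for the second after the job is handed in, with the robot touching nothing.
It also fails if it takes over 70 s, if anything falls off the work surface, if the arm or the gripper's body presses on something with over 40 N, if the wrist force passes 120 N, or if a joint passes its speed limit or range.

ROBOT

A 7-joint arm with a two-finger parallel gripper is mounted at the origin on the work surface. World frame = base frame: x ahead of the robot, y to its left, z up, the work surface at z = 0. Lengths are in mm, angles in rad, forces in N, time in s.
With the tool pointing down it reaches from about 425 to 825 mm from the base axis. Payload 3.6 kg.
Tool frame: the origin (TCP) lies on the centre line of the jaws, within the pads' length; the fingertips stand 14 mm ahead of it and the grasp point (between the pads) lies 5 mm behind it (nose_length is the distance from the TCP to the fingertips, in mm); z points along the fingers, y is the direction in which the jaws open and shut (so a half turn about z gives the same grasp; the last joint's range is limited). The gripper opens to 93 mm and grips with 3 to 60 N. Pads are 15 mm wide; open, the fingers measure 128 mm over their backs; the gripper's body (75 mm by 188 mm) begins 65 mm behind the grasp point.
Start: joints at [1.254, 0.615, -0.013, 1.423, 0.008, 1.103, -0.04], TCP at [186.38, -622.674, 203.94] pointing down, gripper open.
Joint ranges: [-3.12, 3.12], [-0.3, 2.06], [-1.34, 1.32], [0.26, 2.42], [-1.36, 4.5], [0.01, 1.98], [-2.84, 2.84]. Speed limits (rad/s): [2.79, 2.79, 3.14, 3.14, 3.14, 3.14, 3.14].

INTERFACE

Orientations are given as [roll, pitch, yaw] about the fixed x, y, z axes, in that order (R = Rz(yaw) Ry(pitch) Rx(roll)).
In Python, from station import * gives the robot as it stands. The module is installed in compiled form; this text tells all that it offers.
- The arm moves only by the tool move_arm, never from a script. Its argument "commands" is a list of rows, each an object with "offset": the shift along the tool's x, y, z scaled (see below), a list of three; "twist": the turn, a rotation vector about the tool's x, y, z scaled (see below), a list of three. A call has 1 to 8 rows; each row is the pose to reach, as a shift and turn from the pose commanded when the call began, along the tool's axes at that moment, turning the shorter way round; what a row does not reach only later rows make up. The controller multiplies each number of a shift by 200 mm and each number of a turn by 360 degrees. A row lasts 1/10 s, in which the tool goes at most 50 mm and 8.59 degrees, less where a joint would pass 70% of its speed; a pose out of reach is approached as far as the arm can. A call with a number of a shift or a turn outside -1 to 1 is refused whole. A call with a gripper value outside its range is refused whole. "hand" is the closure in counts, from 0 (fully open) to 255 (shut), set as the call begins (left out, the last holds). The fingers move at their own pace and stop on an object; "grip_force" is the grip in N (left out, the last holds). Time passes only in rows, so rows that repeat a pose let the fingers close. It gives the time, the measured TCP pose, the force and the opening at its end, in the units of the state.
- get_obs(): the state, without advancing time (a new reading comes with each control period).
- grab_frame(name): name is "side" or "top" or "wrist"; returns a dict with "color" (420x560x3 uint8, blue, green, red), "intrinsics" (3x3 intrinsics, pixels), "pose" (4x4, takes a point from camera to world coordinates). Camera axes: x right, y down, z forward; pixel columns grow to the right and rows downward; lengths in mm; the calibration is good to about 2 mm. A picture is of the moment at which its call begins. There is no depth.
- close_job(): hands the job in, once; it reports no verdict.
The state is a dict: "time": time; "joint_pos": joint angles; "joint_vel": joint speeds; "effort": joint torques, N m; "eef_pos": TCP position; "tool_rot": TCP orientation; "ft_force": force on the tool from outside, world axes, zero at the start; "wrist_torque": the same for the moment, N m; "finger_gap": finger opening in mm.
Only numpy, scipy, OpenCV 4.12 (cv2) and the standard library are available. Lean on these libraries where they do the work, as an engineer would, in place of code of your own. Each camera call takes 0.05 s, during which the arm holds its last target. There are 200 camera calls.

## Working session

There is one attempt and no reset: what is moved stays moved. The work goes in short steps, Python scripts to look and compute and a tool call to move; the robot and the scene stay as the last step left them, time stands still between calls to the robot, and variables do not carry over. Pictures are saved under pics/ and viewed, about 8 in all and at most 12, crops included, and the job is handed in when it is done.

Besides the shell and the picture viewer there is one more tool, called after "Call:" as a command line: name --argument value ..., lists and objects as JSON in quotes. move_arm: Moves the arm, as the interface text tells. Its arguments: {"type":"object","properties":{"commands":{"type":"array"},"hand":{"type":"number"},"grip_force":{"type":"number"}},"required":["commands"]}

```bash
mkdir -p pics; python3 - <<'E'
from station import *
import cv2,numpy as np
o=get_obs();print({k:np.round(v,3).tolist() for k,v in o.items()})
for n in("top","side"):
    f=grab_frame(n);cv2.imwrite(f"pics/{n}0.png",f["color"]);print(n,f["intrinsics"].tolist(),np.round(f["pose"],3).tolist())
E
```

```text
{'time': 0.0, 'joint_pos': [1.254, 0.616, -0.013, 1.425, 0.008, 1.103, -0.04], 'joint_vel': [0.002, -0.003, -0.002, -0.002, -0.0, -0.001, -0.001], 'effort': [-0.0, -45.894, 0.209, -16.574, -0.061, 0.02, 0.0], 'eef_pos': [186.156, -621.908, 202.789], 'tool_rot': [-3.139, 0.0, 0.291], 'ft_force': [-0.898, -0.741, 0.029], 'wrist_torque': [0.019, -0.008, -0.027], 'finger_gap': 92.698}
top [[431.71463862282263, 0.0, 274.7688572573408], [0.0, 431.71463862282263, 202.218254704343], [0.0, 0.0, 1.0]] [[-0.025, -0.997, 0.067, 584.186], [-0.999, 0.027, 0.03, 94.258], [-0.031, -0.066, -0.997, 1059.652], [0.0, 0.0, 0.0, 1.0]]
side [[446.3616003339947, 0.0, 276.65487887274315], [0.0, 446.3616003339947, 204.34403062219224], [0.0, 0.0, 1.0]] [[-0.894, -0.264, 0.362, 286.899], [-0.448, 0.5, -0.741, 875.7], [0.014, -0.824, -0.566, 672.983], [0.0, 0.0, 0.0, 1.0]]
```

View pics/top0.png

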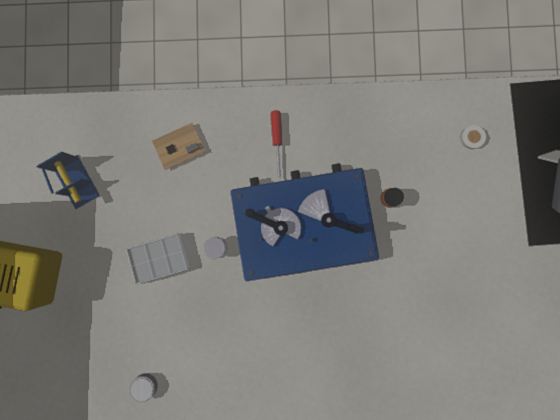

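View pics/side0.png

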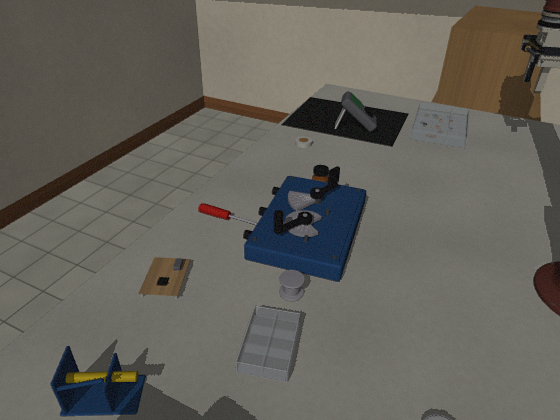

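The top view shows the box at about (305,224), with the isolator pivot at (281,228) and its grip at about (250,214). The selector pivot is at (328,220) and its fin at about (360,230). The spool is at (215,247) and the jar at (392,197), both lower than the handles' arms.

```bash
cat > h.py <<'E'
from station import *
import cv2,numpy as np
def ray(f,u,v):
    K,T=f["intrinsics"],np.array(f["pose"]); d=T[:3,:3]@np.linalg.inv(K)@[u,v,1.]; return T[:3,3],d
def onz(f,u,v,z):
    c,d=ray(f,u,v); return c+d*(z-c[2])/d[2]
def proj(f,p):
    T=np.linalg.inv(f["pose"]); q=f["intrinsics"]@(T[:3,:3]@np.array(p)+T[:3,3]); return q[:2]/q[2]
E
python3 - <<'E'
from h import *
f=grab_frame("top");im=f["color"];b,g,r=[im[...,i].astype(int) for i in range(3)]
blue=((b>60)&(b>r*1.8)).astype(np.uint8)
n,l,s,c=cv2.connectedComponentsWithStats(cv2.morphologyEx(blue,cv2.MORPH_CLOSE,np.ones((7,7))))
i=[k for k in range(1,n) if s[k][0]<305<s[k][0]+s[k][2] and s[k][1]<224<s[k][1]+s[k][3]]
i=max(i,key=lambda k:s[k][4]);cn=max(cv2.findContours((l==i).astype(np.uint8),0,2)[0],key=cv2.contourArea)
rc=cv2.minAreaRect(cn);print("box",rc)
for p in cv2.boxPoints(rc):print(p,onz(f,*p,50).round(1))
print("ctr",onz(f,*rc[0],50))
hull=cv2.fillConvexPoly(np.zeros(blue.shape,np.uint8),cv2.boxPoints(rc).astype(int),1)
dk=((im.max(2)<45)&(hull>0)).astype(np.uint8)
n,l,s,c=cv2.connectedComponentsWithStats(dk)
for k in range(1,n):
    if s[k][4]>40: print(s[k],c[k])
a=cv2.resize(im[160:290,225:385],None,fx=5,fy=4.6,interpolation=cv2.INTER_CUBIC)
a=cv2.resize(im[165:285,225:385],None,fx=5,fy=5,interpolation=cv2.INTER_CUBIC)
cv2.imwrite("pics/crop.png",cv2.convertScaleAbs(a,alpha=1.5,beta=20))
f=grab_frame("side");a=cv2.resize(f["color"][155:285,230:380],None,fx=4.6,fy=4.6,interpolation=cv2.INTER_CUBIC);cv2.imwrite("pics/crops.png",cv2.convertScaleAbs(a,alpha=1.5,beta=20))
E
```

```text
box ((304.02313232421875, 224.0166473388672), (91.76461791992188, 134.58543395996094), 80.72740173339844)
[230.21664 189.57689] [684.6 228.5  50. ]
[363.04343 167.89088] [726.7 -84.6  50. ]
[377.82962 258.45642] [ 515.3 -110.3   50. ]
[245.00284 280.1424 ] [472.4 198.   50. ]
ctr [599.02780417  57.29008498  50.        ]
[322 213  42  20 257] [340.85214008 223.6459144 ]
[267 219  20  15  90] [278.65555556 226.34444444]
```

View pics/crop.png

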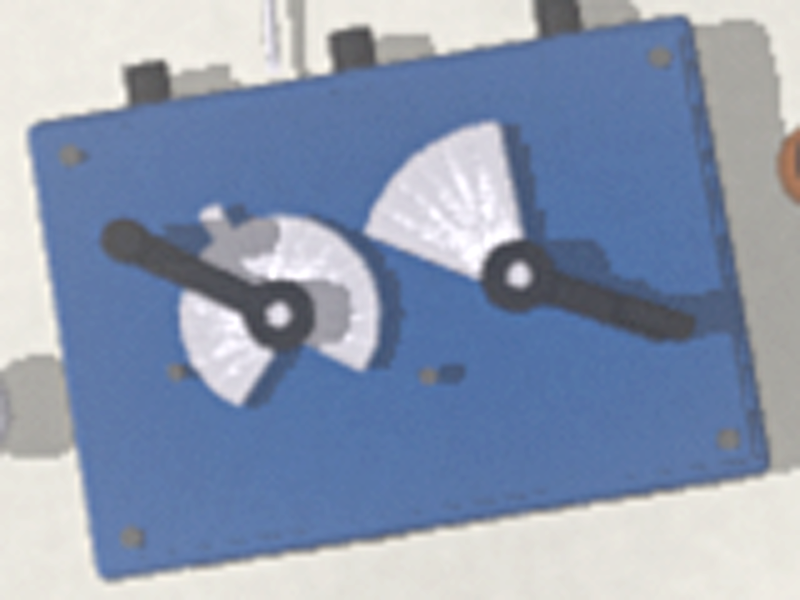

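View pics/crops.png

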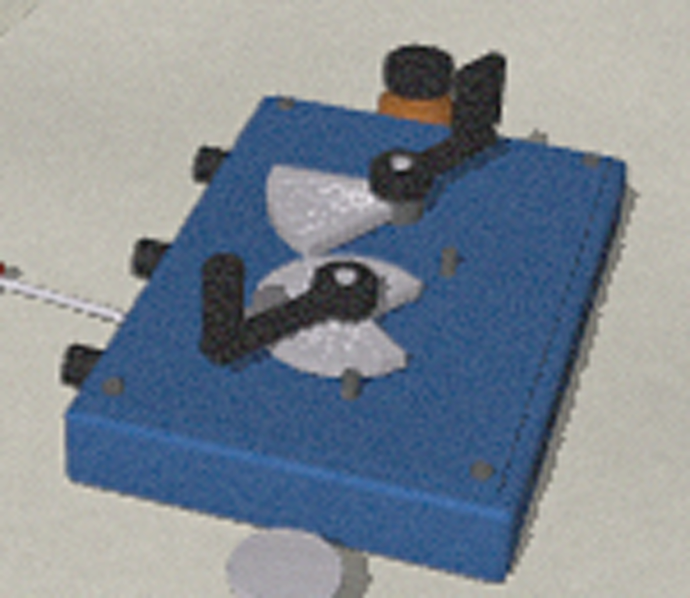

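```bash
python3 - <<'E'
from h import *
f=grab_frame("top");g=grab_frame("side")
P=lambda x,y,z:onz(f,(x+.5)/5-.5+225,(y+.5)/5-.5+165,z)
S=lambda x,y,z:onz(g,(x+.5)/4.6-.5+230,(y+.5)/4.6-.5+155,z)
def pr(n,p):print(n,p.round(1));return p
ip=pr("iso hub",P(281,315,80));ip2=pr(" side",S(347,278,80))
ig=pr("grip",P(125,239,120));ig2=pr(" side",S(224,263,120))
sp=pr("sel hub",P(518,273,80));sp2=pr(" side",S(402,162,80))
sg=pr("fin end",P(688,324,120));pr(" side",S(500,58,120))
pin=pr("ipin",P(178,371,64));pr(" side",S(350,373,64));lug=pr("lug",P(212,214,62))
spin=pr("spin",P(430,376,64));pr(" side",S(449,250,64))
a=lambda p,q:np.arctan2(*(p-q)[[1,0]])
d=lambda p,q:np.hypot(*(p-q)[:2])
print("grip r,ang",d(ig,ip),a(ig,ip),"fin",d(sg,sp),a(sg,sp),"pivots",d(ip,sp),a(ip,sp))
print("lug",d(lug,ip),a(lug,ip),"pin",d(pin,ip),a(pin,ip), "spin",d(spin,sp))
E
```

```text
iso hub [591.8 111.1  80. ]
 side [590.4 107.7  80. ]
grip [626.4 177.7 120. ]
 side [625.4 175.3 120. ]
sel hub [608.1   3.5  80. ]
 side [607.   -3.8  80. ]
fin end [583.2 -65.2 120. ]
 side [578.3 -66.9 120. ]
ipin [567.4 159.5  64. ]
 side [566.3 157.3  64. ]
lug [639.5 142.2  62. ]
spin [562.3  43.8  64. ]
 side [561.7  39.6  64. ]
grip r,ang 74.96443103019153 1.0919512568854366 fin 73.0841163903433 -1.9183832653727624 pivots 108.83568249527016 1.7203372942983701
lug 56.876288427394854 0.5773904432374014 pin 54.163005101231 2.0379902444590474 spin 60.97799365953704
```

```bash
cat > plan.py <<'E'
import json,os,numpy as np
F="cmd.json"
def load(): return np.array(json.load(open(F))) if os.path.exists(F) else np.array([186.38,-622.674,203.94,0.291])
def plan(targets,commit=True):
    """targets x,y,z,yaw for one call; prints rounded rows, commits last as the commanded pose"""
    c=load();cy,sy=np.cos(c[3]),np.sin(c[3])
    R=np.array([[cy,sy,0],[sy,-cy,0],[0,0,-1]])   # columns: tool x,y,z in world
    for t in targets:
        o=np.round(R.T@(np.array(t[:3])-c[:3])/200,3); w=round(-(t[3]-c[3])/2/np.pi,4)
        print({"offset":o.tolist(),"twist":[0,0,w]}, "" if abs(o).max()<=1 else "TOO FAR")
        e=np.r_[c[:3]+R@o*200,c[3]-w*2*np.pi]
    if commit: json.dump(e.tolist(),open(F,"w"))
    return e
E
python3 - <<'E'
from plan import *
for t in [(350,-510,200,.5),(490,-370,200,.7),(580,-200,200,.9),(625,-20,200,1.1),(626,176.5,200,1.1)]:
    print(np.linalg.norm(np.array(t[:3])-load()[:3]));plan([t])
E
```

```text
198.70193324676032
{'offset': [0.945, -0.305, 0.02], 'twist': [0, 0, np.float64(-0.0333)]} 
198.04656308620056
{'offset': [0.95, -0.278, -0.0], 'twist': [0, 0, np.float64(-0.0318)]} 
192.44566708917375
{'offset': [0.892, -0.361, -0.0], 'twist': [0, 0, np.float64(-0.0318)]} 
185.50496940435448
{'offset': [0.845, -0.383, -0.0], 'twist': [0, 0, np.float64(-0.0319)]} 
196.45485817820196
{'offset': [0.878, -0.441, -0.0], 'twist': [0, 0, np.float64(0.0)]}
```

Call:
move_arm --commands '[{"offset": [0.945,-0.305,0.02],"twist": [0,0,-0.0333]},{"offset": [0.945,-0.305,0.02],"twist": [0,0,-0.0333]},{"offset": [0.945,-0.305,0.02],"twist": [0,0,-0.0333]},{"offset": [0.945,-0.305,0.02],"twist": [0,0,-0.0333]},{"offset": [0.945,-0.305,0.02],"twist": [0,0,-0.0333]},{"offset": [0.945,-0.305,0.02],"twist": [0,0,-0.0333]}]' --hand 150 --grip_force 10

```text
time: 0.9
eef_pos: [351.5, -508.8, 199.9]
tool_rot: [-3.141, -0.0, 0.504]
ft_force: [-0.4, -0.2, -0.3]
finger_gap: 49.6
```

Call:
move_arm --commands '[{"offset": [0.95,-0.278,0],"twist": [0,0,-0.0318]},{"offset": [0.95,-0.278,0],"twist": [0,0,-0.0318]},{"offset": [0.95,-0.278,0],"twist": [0,0,-0.0318]},{"offset": [0.95,-0.278,0],"twist": [0,0,-0.0318]},{"offset": [0.95,-0.278,0],"twist": [0,0,-0.0318]},{"offset": [0.95,-0.278,0],"twist": [0,0,-0.0318]}]'

```text
time: 1.5
eef_pos: [489.6, -370.8, 199.8]
tool_rot: [3.142, 0.001, 0.7]
ft_force: [-0.4, -0.6, -0.9]
finger_gap: 38.3
```

Call:
move_arm --commands '[{"offset": [0.892,-0.361,0],"twist": [0,0,-0.0318]},{"offset": [0.892,-0.361,0],"twist": [0,0,-0.0318]},{"offset": [0.892,-0.361,0],"twist": [0,0,-0.0318]},{"offset": [0.892,-0.361,0],"twist": [0,0,-0.0318]},{"offset": [0.892,-0.361,0],"twist": [0,0,-0.0318]},{"offset": [0.892,-0.361,0],"twist": [0,0,-0.0318]}]'

```text
time: 2.1
eef_pos: [579.0, -202.6, 199.8]
tool_rot: [3.141, 0.002, 0.897]
ft_force: [-0.3, -1.0, 0.2]
finger_gap: 38.2
```

Call:
move_arm --commands '[{"offset": [0.845,-0.383,0],"twist": [0,0,-0.0319]},{"offset": [0.845,-0.383,0],"twist": [0,0,-0.0319]},{"offset": [0.845,-0.383,0],"twist": [0,0,-0.0319]},{"offset": [0.845,-0.383,0],"twist": [0,0,-0.0319]},{"offset": [0.845,-0.383,0],"twist": [0,0,-0.0319]},{"offset": [0.845,-0.383,0],"twist": [0,0,-0.0319]}]'

```text
time: 2.7
eef_pos: [624.9, -23.9, 199.7]
tool_rot: [3.141, 0.003, 1.096]
ft_force: [-0.3, -1.8, -0.0]
finger_gap: 38.2
```

Call:
move_arm --commands '[{"offset": [0.878,-0.441,0],"twist": [0,0,0]},{"offset": [0.878,-0.441,0],"twist": [0,0,0]},{"offset": [0.878,-0.441,0],"twist": [0,0,0]},{"offset": [0.878,-0.441,0],"twist": [0,0,0]},{"offset": [0.878,-0.441,0],"twist": [0,0,0]},{"offset": [0.878,-0.441,0],"twist": [0,0,0]}]'

```text
time: 3.3
eef_pos: [626.9, 173.1, 199.7]
tool_rot: [3.14, 0.003, 1.097]
ft_force: [0.7, -1.3, 0.0]
finger_gap: 38.3
```

```bash
python3 - <<'E'
from h import *
import json
print({k:np.round(v,2).tolist() for k,v in get_obs().items()},json.load(open("cmd.json")))
f=grab_frame("wrist");cv2.imwrite("pics/w1.png",cv2.convertScaleAbs(f["color"],alpha=1.5,beta=20));print(np.round(f["pose"],3))
E
```

```text
{'time': 3.3, 'joint_pos': [-0.16, 0.63, -0.26, 1.42, 0.17, 1.11, -0.92], 'joint_vel': [0.04, -0.01, 0.04, 0.01, 0.01, 0.0, -0.0], 'effort': [-2.84, -46.16, -3.9, -16.54, -0.27, -0.1, -0.0], 'eef_pos': [626.88, 173.06, 199.65], 'tool_rot': [3.14, 0.0, 1.1], 'ft_force': [0.73, -1.25, 0.01], 'wrist_torque': [-0.12, -0.07, -0.07], 'finger_gap': 38.31} [625.9851984539839, 176.5512065717256, 199.94, 1.1002742675647306]
[[ 8.90000e-01 -4.38000e-01 -1.31000e-01  6.62902e+02]
 [-4.57000e-01 -8.51000e-01 -2.59000e-01  2.45088e+02]
 [ 1.00000e-03  2.90000e-01 -9.57000e-01  3.80150e+02]
 [ 0.00000e+00  0.00000e+00  0.00000e+00  1.00000e+00]]
```

View pics/w1.png

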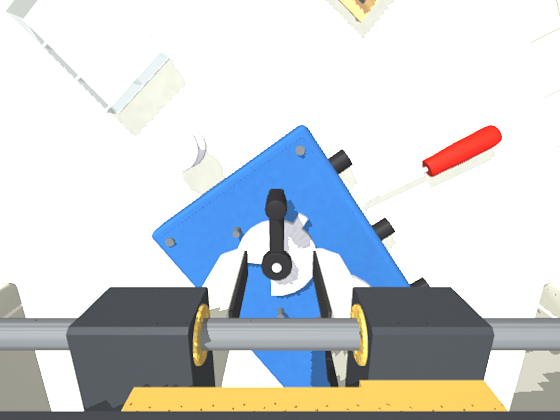

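The wrist view shows the isolator arm vertical in the image, with its grip top at about (275,195) and its hub at (276,265). It is centred between the fingers (columns 240 and 320), so the tangential alignment is good. I'll check the position by ray as well, then descend.

```bash
python3 - <<'E'
from h import *
f=grab_frame("wrist")
print(onz(f,276.5,196,120),onz(f,276.5,265,80))
from plan import *
plan([(625.8,176.3,z,1.10) for z in (150,98)])
E
```

```text
[632.27788575 188.03471315 120.        ] [592.27582871 111.94056014  80.        ]
{'offset': [-0.002, -0.0, 0.25], 'twist': [0, 0, np.float64(0.0)]} 
{'offset': [-0.002, -0.0, 0.51], 'twist': [0, 0, np.float64(0.0)]}
```

Call:
move_arm --commands '[{"offset": [-0.002,0,0.1],"twist": [0,0,0]},{"offset": [-0.002,0,0.25],"twist": [0,0,0]},{"offset": [-0.002,0,0.35],"twist": [0,0,0]},{"offset": [-0.002,0,0.45],"twist": [0,0,0]},{"offset": [-0.002,0,0.51],"twist": [0,0,0]},{"offset": [-0.002,0,0.51],"twist": [0,0,0]}]'

```text
time: 4.0
eef_pos: [625.4, 172.6, 96.2]
tool_rot: [-3.14, 0.004, 1.096]
ft_force: [0.2, 0.5, -0.6]
finger_gap: 38.3
```

```bash
cat > iso.py <<'E'
from plan import *
import sys
P=np.array([591.2,109.8])
def isop(phis,r=75,z=98): return [(P[0]+r*np.cos(p)-o*np.sin(p),P[1]+r*np.sin(p)+o*np.cos(p),z,p) for p,o in phis]
E
python3 - <<'E'
from iso import *
# ramp offset to contact (9 mm), then arc, 0.05 rad/row
plan(isop([(1.10,2),(1.10,4),(1.10,6),(1.10,8),(1.12,8.5),(1.15,9),(1.2,9),(1.25,9)]))
plan(isop([(1.25+.05*k,9) for k in range(1,9)]))
E
```

```text
{'offset': [0.001, -0.014, -0.0], 'twist': [0, 0, np.float64(0.0)]} 
{'offset': [0.001, -0.024, -0.0], 'twist': [0, 0, np.float64(0.0)]} 
{'offset': [0.001, -0.034, -0.0], 'twist': [0, 0, np.float64(0.0)]} 
{'offset': [0.001, -0.044, -0.0], 'twist': [0, 0, np.float64(0.0)]} 
{'offset': [-0.0, -0.054, -0.0], 'twist': [0, 0, np.float64(-0.0031)]} 
{'offset': [-0.002, -0.067, -0.0], 'twist': [0, 0, np.float64(-0.0079)]} 
{'offset': [-0.006, -0.086, -0.0], 'twist': [0, 0, np.float64(-0.0159)]} 
{'offset': [-0.01, -0.104, -0.0], 'twist': [0, 0, np.float64(-0.0238)]} 
{'offset': [-0.003, -0.019, -0.0], 'twist': [0, 0, np.float64(-0.008)]} 
{'offset': [-0.007, -0.037, -0.0], 'twist': [0, 0, np.float64(-0.0159)]} 
{'offset': [-0.011, -0.056, -0.0], 'twist': [0, 0, np.float64(-0.0239)]} 
{'offset': [-0.017, -0.074, -0.0], 'twist': [0, 0, np.float64(-0.0319)]} 
{'offset': [-0.023, -0.092, -0.0], 'twist': [0, 0, np.float64(-0.0398)]} 
{'offset': [-0.03, -0.109, -0.0], 'twist': [0, 0, np.float64(-0.0478)]} 
{'offset': [-0.038, -0.126, -0.0], 'twist': [0, 0, np.float64(-0.0557)]} 
{'offset': [-0.047, -0.143, -0.0], 'twist': [0, 0, np.float64(-0.0637)]}
```

Call:
move_arm --commands '[{"offset": [0.001,-0.014,0],"twist": [0,0,0]},{"offset": [0.001,-0.024,0],"twist": [0,0,0]},{"offset": [0.001,-0.034,0],"twist": [0,0,0]},{"offset": [0.001,-0.044,0],"twist": [0,0,0]},{"offset": [0,-0.054,0],"twist": [0,0,-0.0031]},{"offset": [-0.002,-0.067,0],"twist": [0,0,-0.0079]},{"offset": [-0.006,-0.086,0],"twist": [0,0,-0.0159]},{"offset": [-0.01,-0.104,0],"twist": [0,0,-0.0238]}]'

```text
time: 4.8
eef_pos: [610.1, 182.3, 98.7]
tool_rot: [3.134, -0.002, 1.251]
ft_force: [6.4, -1.2, -1.9]
finger_gap: 38.7
```

Call:
move_arm --commands '[{"offset": [-0.003,-0.019,0],"twist": [0,0,-0.008]},{"offset": [-0.007,-0.037,0],"twist": [0,0,-0.0159]},{"offset": [-0.011,-0.056,0],"twist": [0,0,-0.0239]},{"offset": [-0.017,-0.074,0],"twist": [0,0,-0.0319]},{"offset": [-0.023,-0.092,0],"twist": [0,0,-0.0398]},{"offset": [-0.03,-0.109,0],"twist": [0,0,-0.0478]},{"offset": [-0.038,-0.126,0],"twist": [0,0,-0.0557]},{"offset": [-0.047,-0.143,0],"twist": [0,0,-0.0637]}]'

```text
time: 5.6
eef_pos: [580.1, 184.1, 98.7]
tool_rot: [3.133, -0.002, 1.652]
ft_force: [5.6, 0.7, -2.6]
finger_gap: 38.2
```

```bash
python3 - <<'E'
from iso import *
plan(isop([(1.65+.05*k,9) for k in range(1,9)]))
plan(isop([(2.05+.04*k,9) for k in range(1,5)]))
E
```

```text
{'offset': [-0.003, -0.019, -0.0], 'twist': [0, 0, np.float64(-0.0079)]} 
{'offset': [-0.007, -0.037, -0.0], 'twist': [0, 0, np.float64(-0.0159)]} 
{'offset': [-0.011, -0.055, -0.0], 'twist': [0, 0, np.float64(-0.0239)]} 
{'offset': [-0.017, -0.073, -0.0], 'twist': [0, 0, np.float64(-0.0318)]} 
{'offset': [-0.023, -0.091, -0.0], 'twist': [0, 0, np.float64(-0.0398)]} 
{'offset': [-0.031, -0.109, -0.0], 'twist': [0, 0, np.float64(-0.0477)]} 
{'offset': [-0.039, -0.126, -0.0], 'twist': [0, 0, np.float64(-0.0557)]} 
{'offset': [-0.048, -0.142, -0.0], 'twist': [0, 0, np.float64(-0.0637)]} 
{'offset': [-0.002, -0.015, -0.0], 'twist': [0, 0, np.float64(-0.0063)]} 
{'offset': [-0.004, -0.03, -0.0], 'twist': [0, 0, np.float64(-0.0127)]} 
{'offset': [-0.008, -0.045, -0.0], 'twist': [0, 0, np.float64(-0.0191)]} 
{'offset': [-0.011, -0.059, -0.0], 'twist': [0, 0, np.float64(-0.0254)]}
```

Call:
move_arm --commands '[{"offset": [-0.003,-0.019,0],"twist": [0,0,-0.0079]},{"offset": [-0.007,-0.037,0],"twist": [0,0,-0.0159]},{"offset": [-0.011,-0.055,0],"twist": [0,0,-0.0239]},{"offset": [-0.017,-0.073,0],"twist": [0,0,-0.0318]},{"offset": [-0.023,-0.091,0],"twist": [0,0,-0.0398]},{"offset": [-0.031,-0.109,0],"twist": [0,0,-0.0477]},{"offset": [-0.039,-0.126,0],"twist": [0,0,-0.0557]},{"offset": [-0.048,-0.142,0],"twist": [0,0,-0.0637]}]'

```text
time: 6.4
eef_pos: [552.0, 173.8, 98.7]
tool_rot: [3.133, -0.001, 2.053]
ft_force: [5.4, 1.2, -2.1]
finger_gap: 38.1
```

Call:
move_arm --commands '[{"offset": [-0.002,-0.015,0],"twist": [0,0,-0.0063]},{"offset": [-0.004,-0.03,0],"twist": [0,0,-0.0127]},{"offset": [-0.008,-0.045,0],"twist": [0,0,-0.0191]},{"offset": [-0.011,-0.059,0],"twist": [0,0,-0.0254]}]'

```text
time: 6.8
eef_pos: [542.2, 166.5, 98.7]
tool_rot: [3.134, 0.0, 2.213]
ft_force: [5.0, 2.8, -3.1]
finger_gap: 38.4
```

```bash
python3 - <<'E'
from iso import *
plan(isop([(2.21+.02*k,9) for k in range(1,5)]))
for j in range(7):plan(isop([(2.29+.02*j+.01*k,9) for k in range(1,3)]))
E
```

```text
{'offset': [-0.001, -0.008, -0.0], 'twist': [0, 0, np.float64(-0.0032)]} 
{'offset': [-0.002, -0.015, -0.0], 'twist': [0, 0, np.float64(-0.0064)]} 
{'offset': [-0.004, -0.023, -0.0], 'twist': [0, 0, np.float64(-0.0096)]} 
{'offset': [-0.005, -0.03, -0.0], 'twist': [0, 0, np.float64(-0.0128)]} 
{'offset': [-0.001, -0.004, -0.0], 'twist': [0, 0, np.float64(-0.0015)]} 
{'offset': [-0.001, -0.008, -0.0], 'twist': [0, 0, np.float64(-0.0031)]} 
{'offset': [-0.001, -0.003, -0.0], 'twist': [0, 0, np.float64(-0.0016)]} 
{'offset': [-0.001, -0.007, -0.0], 'twist': [0, 0, np.float64(-0.0032)]} 
{'offset': [-0.001, -0.004, -0.0], 'twist': [0, 0, np.float64(-0.0016)]} 
{'offset': [-0.001, -0.008, -0.0], 'twist': [0, 0, np.float64(-0.0032)]} 
{'offset': [-0.001, -0.003, -0.0], 'twist': [0, 0, np.float64(-0.0016)]} 
{'offset': [-0.001, -0.007, -0.0], 'twist': [0, 0, np.float64(-0.0032)]} 
{'offset': [-0.001, -0.004, -0.0], 'twist': [0, 0, np.float64(-0.0016)]} 
{'offset': [-0.001, -0.008, -0.0], 'twist': [0, 0, np.float64(-0.0032)]} 
{'offset': [-0.001, -0.003, -0.0], 'twist': [0, 0, np.float64(-0.0016)]} 
{'offset': [-0.001, -0.007, -0.0], 'twist': [0, 0, np.float64(-0.0031)]} 
{'offset': [-0.001, -0.004, -0.0], 'twist': [0, 0, np.float64(-0.0016)]} 
{'offset': [-0.001, -0.008, -0.0], 'twist': [0, 0, np.float64(-0.0032)]}
```

Call:
move_arm --commands '[{"offset": [-0.001,-0.008,0],"twist": [0,0,-0.0032]},{"offset": [-0.002,-0.015,0],"twist": [0,0,-0.0064]},{"offset": [-0.004,-0.023,0],"twist": [0,0,-0.0096]},{"offset": [-0.005,-0.03,0],"twist": [0,0,-0.0128]}]'

```text
time: 7.2
eef_pos: [535.8, 161.1, 98.5]
tool_rot: [3.139, 0.0, 2.292]
ft_force: [4.4, 1.5, 1.1]
finger_gap: 38.1
```

Call:
move_arm --commands '[{"offset": [-0.001,-0.004,0],"twist": [0,0,-0.0015]},{"offset": [-0.001,-0.008,0],"twist": [0,0,-0.0031]}]'

```text
time: 7.4
eef_pos: [534.1, 159.5, 98.4]
tool_rot: [3.141, -0.0, 2.311]
ft_force: [3.1, 2.9, 0.5]
finger_gap: 38.5
```

Call:
move_arm --commands '[{"offset": [-0.001,-0.003,0],"twist": [0,0,-0.0016]},{"offset": [-0.001,-0.007,0],"twist": [0,0,-0.0032]}]'

```text
time: 7.6
eef_pos: [533.2, 158.4, 98.3]
tool_rot: [3.141, -0.0, 2.331]
ft_force: [2.6, 2.8, 3.0]
finger_gap: 38.3
```

Call:
move_arm --commands '[{"offset": [-0.001,-0.004,0],"twist": [0,0,-0.0016]},{"offset": [-0.001,-0.008,0],"twist": [0,0,-0.0032]}]'

```text
time: 7.8
eef_pos: [532.2, 157.2, 98.3]
tool_rot: [3.141, -0.0, 2.351]
ft_force: [2.8, 3.0, 3.0]
finger_gap: 38.5
```

Call:
move_arm --commands '[{"offset": [-0.001,-0.003,0],"twist": [0,0,-0.0016]},{"offset": [-0.001,-0.007,0],"twist": [0,0,-0.0032]}]'

```text
time: 8.0
eef_pos: [531.3, 155.9, 98.1]
tool_rot: [3.141, -0.0, 2.371]
ft_force: [2.4, 3.5, 2.9]
finger_gap: 38.6
```

Call:
move_arm --commands '[{"offset": [-0.001,-0.004,0],"twist": [0,0,-0.0016]},{"offset": [-0.001,-0.008,0],"twist": [0,0,-0.0032]}]'

```text
time: 8.2
eef_pos: [530.2, 154.5, 98.0]
tool_rot: [3.141, -0.0, 2.391]
ft_force: [3.2, 4.2, 3.2]
finger_gap: 38.5
```

Call:
move_arm --commands '[{"offset": [-0.001,-0.003,0],"twist": [0,0,-0.0016]},{"offset": [-0.001,-0.007,0],"twist": [0,0,-0.0031]}]'

```text
time: 8.4
eef_pos: [530.4, 154.0, 98.1]
tool_rot: [3.139, 0.0, 2.411]
ft_force: [4.1, 4.3, 1.4]
finger_gap: 38.4
```

Call:
move_arm --commands '[{"offset": [-0.001,-0.004,0],"twist": [0,0,-0.0016]},{"offset": [-0.001,-0.008,0],"twist": [0,0,-0.0032]}]'

```text
time: 8.6
eef_pos: [530.5, 153.6, 98.2]
tool_rot: [3.136, 0.001, 2.431]
ft_force: [7.3, 6.2, -1.1]
finger_gap: 38.8
```

```bash
python3 - <<'E'
from iso import *
for j in range(6):plan(isop([(2.43+.01*(j+1),9)]))
E
```

```text
{'offset': [-0.0, -0.003, -0.0], 'twist': [0, 0, np.float64(-0.0016)]} 
{'offset': [-0.001, -0.004, -0.0], 'twist': [0, 0, np.float64(-0.0016)]} 
{'offset': [-0.0, -0.004, -0.0], 'twist': [0, 0, np.float64(-0.0016)]} 
{'offset': [-0.001, -0.004, -0.0], 'twist': [0, 0, np.float64(-0.0016)]} 
{'offset': [-0.0, -0.003, -0.0], 'twist': [0, 0, np.float64(-0.0016)]} 
{'offset': [-0.001, -0.004, -0.0], 'twist': [0, 0, np.float64(-0.0016)]}
```

Call:
move_arm --commands '[{"offset": [0,-0.003,0],"twist": [0,0,-0.0016]},{"offset": [0,-0.003,0],"twist": [0,0,-0.0016]}]'

```text
time: 8.8
eef_pos: [530.6, 153.5, 98.2]
tool_rot: [3.135, 0.001, 2.441]
ft_force: [5.1, 7.0, -1.4]
finger_gap: 38.4
```

Call:
move_arm --commands '[{"offset": [-0.001,-0.004,0],"twist": [0,0,-0.0016]},{"offset": [-0.001,-0.004,0],"twist": [0,0,-0.0016]}]'

```text
time: 9.0
eef_pos: [530.8, 153.2, 98.2]
tool_rot: [3.133, 0.001, 2.451]
ft_force: [8.2, 6.5, -2.9]
finger_gap: 38.5
```

Call:
move_arm --commands '[{"offset": [0,-0.004,0],"twist": [0,0,-0.0016]},{"offset": [0,-0.004,0],"twist": [0,0,-0.0016]}]'

```text
time: 9.2
eef_pos: [530.8, 153.1, 98.2]
tool_rot: [3.132, 0.001, 2.461]
ft_force: [8.7, 7.5, -4.2]
finger_gap: 38.5
```

Call:
move_arm --commands '[{"offset": [-0.001,-0.004,0],"twist": [0,0,-0.0016]},{"offset": [-0.001,-0.004,0],"twist": [0,0,-0.0016]}]'

```text
time: 9.4
eef_pos: [531.0, 152.9, 98.3]
tool_rot: [3.13, 0.001, 2.471]
ft_force: [10.2, 9.5, -4.4]
finger_gap: 38.6
```

Call:
move_arm --commands '[{"offset": [0,-0.003,0],"twist": [0,0,-0.0016]},{"offset": [0,-0.003,0],"twist": [0,0,-0.0016]}]'

```text
time: 9.6
eef_pos: [531.0, 152.7, 98.3]
tool_rot: [3.129, 0.002, 2.481]
ft_force: [10.6, 9.9, -5.6]
finger_gap: 38.6
```

```bash
python3 - <<'E'
from iso import *
json.dump(list(isop([(2.48,9)])[0]),open(F,"w"))
plan(isop([(2.44,4),(2.40,0)]))
plan(isop([(2.40,0)],z=200))
E
```

```text
{'offset': [0.0, 0.04, 0.0], 'twist': [0, 0, np.float64(0.0064)]} 
{'offset': [-0.001, 0.075, 0.0], 'twist': [0, 0, np.float64(0.0127)]} 
{'offset': [-0.0, -0.0, -0.51], 'twist': [0, 0, np.float64(0.0)]}
```

Call:
move_arm --commands '[{"offset": [0,0.02,0],"twist": [0,0,0.0032]},{"offset": [0,0.04,0],"twist": [0,0,0.0064]},{"offset": [0,0.06,0],"twist": [0,0,0.01]},{"offset": [-0.001,0.075,0],"twist": [0,0,0.0127]},{"offset": [-0.001,0.075,0],"twist": [0,0,0.0127]},{"offset": [-0.001,0.075,0],"twist": [0,0,0.0127]}]'

```text
time: 10.2
eef_pos: [535.2, 159.6, 97.5]
tool_rot: [-3.139, -0.0, 2.4]
ft_force: [0.2, 1.3, 0.2]
finger_gap: 38.3
```

Call:
move_arm --commands '[{"offset": [0,0,-0.1],"twist": [0,0,0]},{"offset": [0,0,-0.3],"twist": [0,0,0]},{"offset": [0,0,-0.51],"twist": [0,0,0]},{"offset": [0,0,-0.51],"twist": [0,0,0]}]'

```text
time: 10.6
eef_pos: [538.7, 162.4, 205.5]
tool_rot: [3.132, 0.005, 2.4]
ft_force: [-0.2, -0.1, 1.1]
finger_gap: 38.4
```

```bash
python3 - <<'E'
from plan import *
plan([(560,20,200,1.8)]);plan([(585.8,-55.2,200,1.2)])
E
```

```text
{'offset': [-0.563, -0.437, 0.0], 'twist': [0, 0, np.float64(0.0955)]} 
{'offset': [-0.396, 0.041, 0.0], 'twist': [0, 0, np.float64(0.0955)]}
```

Call:
move_arm --commands '[{"offset": [-0.563,-0.437,0],"twist": [0,0,0.0955]},{"offset": [-0.563,-0.437,0],"twist": [0,0,0.0955]},{"offset": [-0.563,-0.437,0],"twist": [0,0,0.0955]},{"offset": [-0.563,-0.437,0],"twist": [0,0,0.0955]},{"offset": [-0.563,-0.437,0],"twist": [0,0,0.0955]}]'

```text
time: 11.1
eef_pos: [559.2, 17.9, 199.1]
tool_rot: [-3.139, 0.001, 1.797]
ft_force: [-0.6, 1.0, 0.6]
finger_gap: 38.1
```

Call:
move_arm --commands '[{"offset": [-0.396,0.041,0],"twist": [0,0,0.0955]},{"offset": [-0.396,0.041,0],"twist": [0,0,0.0955]},{"offset": [-0.396,0.041,0],"twist": [0,0,0.0955]},{"offset": [-0.396,0.041,0],"twist": [0,0,0.0955]},{"offset": [-0.396,0.041,0],"twist": [0,0,0.0955]},{"offset": [-0.396,0.041,0],"twist": [0,0,0.0955]}]'

```text
time: 11.7
eef_pos: [585.5, -53.6, 199.6]
tool_rot: [-3.14, -0.0, 1.208]
ft_force: [0.2, -0.4, 0.2]
finger_gap: 38.2
```

```bash
python3 - <<'E'
from h import *
f=grab_frame("wrist");g=grab_frame("side")
a=cv2.convertScaleAbs(f["color"],alpha=1.5,beta=20)
b=cv2.convertScaleAbs(cv2.resize(g["color"][155:285,230:380],None,fx=3.23,fy=3.23,interpolation=cv2.INTER_CUBIC),alpha=1.5,beta=20)[:420]
a=a[:,150:420];h=min(a.shape[0],b.shape[0]);cv2.imwrite("pics/w2.png",np.hstack([a[:h],b[:h]]));print(a.shape,b.shape,get_obs()["eef_pos"])
E
```

```text
(420, 270, 3) (420, 484, 3) [585.69339327 -54.23625999 199.77272728]
```

View pics/w2.png

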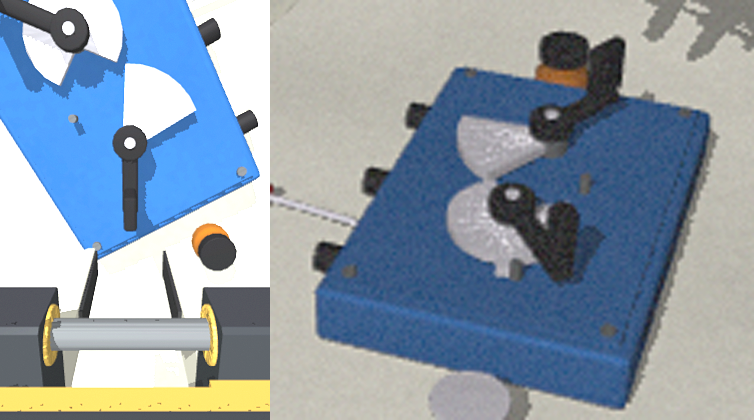

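The side crop shows the isolator's lug resting against its pin at about (505,268). The wrist crop shows the selector arm vertical at crop column 130, centred between the fingers, and the disc's gap facing the sector. Next I'll descend around the fin.

```bash
cat > sel.py <<'E'
from plan import *
P=np.array([607.5,0.8])
def selp(phis,r=60,z=98): return [(P[0]+r*np.cos(p)-o*np.sin(p),P[1]+r*np.sin(p)+o*np.cos(p),z,p+np.pi) for p,o in phis]
E
python3 - <<'E'
from sel import *
plan(selp([(-1.94,0)]))
plan(selp([(-1.94,k) for k in (3,6,8,10,11.5,13)]+[(-1.92,13),(-1.89,13)]))
plan(selp([(-1.89+.04*k,13) for k in range(1,9)]))
E
```

```text
{'offset': [0.0, -0.0, 0.51], 'twist': [0, 0, np.float64(-0.0002)]} 
{'offset': [0.0, 0.015, 0.0], 'twist': [0, 0, np.float64(-0.0)]} 
{'offset': [0.0, 0.03, 0.0], 'twist': [0, 0, np.float64(-0.0)]} 
{'offset': [0.0, 0.04, 0.0], 'twist': [0, 0, np.float64(-0.0)]} 
{'offset': [0.0, 0.05, 0.0], 'twist': [0, 0, np.float64(-0.0)]} 
{'offset': [0.0, 0.057, 0.0], 'twist': [0, 0, np.float64(-0.0)]} 
{'offset': [0.0, 0.065, 0.0], 'twist': [0, 0, np.float64(-0.0)]} 
{'offset': [0.002, 0.071, 0.0], 'twist': [0, 0, np.float64(-0.0032)]} 
{'offset': [0.004, 0.08, 0.0], 'twist': [0, 0, np.float64(-0.008)]} 
{'offset': [0.003, 0.011, 0.0], 'twist': [0, 0, np.float64(-0.0064)]} 
{'offset': [0.006, 0.023, 0.0], 'twist': [0, 0, np.float64(-0.0127)]} 
{'offset': [0.01, 0.035, 0.0], 'twist': [0, 0, np.float64(-0.0191)]} 
{'offset': [0.014, 0.047, 0.0], 'twist': [0, 0, np.float64(-0.0255)]} 
{'offset': [0.019, 0.058, 0.0], 'twist': [0, 0, np.float64(-0.0318)]} 
{'offset': [0.024, 0.069, 0.0], 'twist': [0, 0, np.float64(-0.0382)]} 
{'offset': [0.03, 0.08, 0.0], 'twist': [0, 0, np.float64(-0.0446)]} 
{'offset': [0.036, 0.091, 0.0], 'twist': [0, 0, np.float64(-0.0509)]}
```

Call:
move_arm --commands '[{"offset": [0,0,0.1],"twist": [0,0,0]},{"offset": [0,0,0.25],"twist": [0,0,0]},{"offset": [0,0,0.4],"twist": [0,0,0]},{"offset": [0,0,0.51],"twist": [0,0,0]},{"offset": [0,0,0.51],"twist": [0,0,0]}]'

```text
time: 12.3
eef_pos: [583.2, -55.0, 94.9]
tool_rot: [-3.134, 0.002, 1.203]
ft_force: [1.4, -0.5, -0.6]
finger_gap: 38.1
```

Call:
move_arm --commands '[{"offset": [0,0.015,0],"twist": [0,0,0]},{"offset": [0,0.03,0],"twist": [0,0,0]},{"offset": [0,0.04,0],"twist": [0,0,0]},{"offset": [0,0.05,0],"twist": [0,0,0]},{"offset": [0,0.057,0],"twist": [0,0,0]},{"offset": [0,0.065,0],"twist": [0,0,0]},{"offset": [0.002,0.071,0],"twist": [0,0,-0.0032]},{"offset": [0.004,0.08,0],"twist": [0,0,-0.008]}]'

```text
time: 13.1
eef_pos: [599.3, -59.5, 97.8]
tool_rot: [-3.137, 0.001, 1.253]
ft_force: [-5.1, 2.2, 3.0]
finger_gap: 38.6
```

Contact is made at about 5 N. I'll go through the lock zone in halves, watching the force.

Call:
move_arm --commands '[{"offset": [0.003,0.011,0],"twist": [0,0,-0.0064]},{"offset": [0.006,0.023,0],"twist": [0,0,-0.0127]},{"offset": [0.01,0.035,0],"twist": [0,0,-0.0191]}]'

```text
time: 13.4
eef_pos: [606.8, -59.9, 97.7]
tool_rot: [-3.137, 0.0, 1.374]
ft_force: [-4.6, 1.8, 3.8]
finger_gap: 38.5
```

```bash
python3 - <<'E'
from sel import *
json.dump(list(selp([(-1.77,13)])[0]),open(F,"w"))
for a in (-1.77,-1.69,-1.61): plan(selp([(a+.02*k,13) for k in range(1,5)]))
for a in (-1.53,-1.29): plan(selp([(a+.03*k,13) for k in range(1,9)]))
E
```

```text
{'offset': [0.001, 0.006, 0.0], 'twist': [0, 0, np.float64(-0.0032)]} 
{'offset': [0.003, 0.012, 0.0], 'twist': [0, 0, np.float64(-0.0064)]} 
{'offset': [0.004, 0.018, 0.0], 'twist': [0, 0, np.float64(-0.0095)]} 
{'offset': [0.006, 0.024, 0.0], 'twist': [0, 0, np.float64(-0.0127)]} 
{'offset': [0.002, 0.006, 0.0], 'twist': [0, 0, np.float64(-0.0032)]} 
{'offset': [0.003, 0.012, 0.0], 'twist': [0, 0, np.float64(-0.0064)]} 
{'offset': [0.005, 0.018, 0.0], 'twist': [0, 0, np.float64(-0.0096)]} 
{'offset': [0.006, 0.024, 0.0], 'twist': [0, 0, np.float64(-0.0128)]} 
{'offset': [0.002, 0.006, 0.0], 'twist': [0, 0, np.float64(-0.0031)]} 
{'offset': [0.003, 0.012, 0.0], 'twist': [0, 0, np.float64(-0.0063)]} 
{'offset': [0.005, 0.017, 0.0], 'twist': [0, 0, np.float64(-0.0095)]} 
{'offset': [0.007, 0.023, 0.0], 'twist': [0, 0, np.float64(-0.0127)]} 
{'offset': [0.002, 0.009, 0.0], 'twist': [0, 0, np.float64(-0.0048)]} 
{'offset': [0.004, 0.018, 0.0], 'twist': [0, 0, np.float64(-0.0095)]} 
{'offset': [0.007, 0.027, 0.0], 'twist': [0, 0, np.float64(-0.0143)]} 
{'offset': [0.009, 0.036, 0.0], 'tw
[... 182 characters left out ...]
fset': [0.02, 0.061, 0.0], 'twist': [0, 0, np.float64(-0.0334)]} 
{'offset': [0.024, 0.07, 0.0], 'twist': [0, 0, np.float64(-0.0382)]} 
{'offset': [0.002, 0.009, 0.0], 'twist': [0, 0, np.float64(-0.0048)]} 
{'offset': [0.004, 0.018, 0.0], 'twist': [0, 0, np.float64(-0.0095)]} 
{'offset': [0.007, 0.026, 0.0], 'twist': [0, 0, np.float64(-0.0143)]} 
{'offset': [0.01, 0.035, 0.0], 'twist': [0, 0, np.float64(-0.0191)]} 
{'offset': [0.013, 0.044, 0.0], 'twist': [0, 0, np.float64(-0.0239)]} 
{'offset': [0.016, 0.052, 0.0], 'twist': [0, 0, np.float64(-0.0286)]} 
{'offset': [0.02, 0.061, 0.0], 'twist': [0, 0, np.float64(-0.0334)]} 
{'offset': [0.024, 0.069, 0.0], 'twist': [0, 0, np.float64(-0.0382)]}
```

Call:
move_arm --commands '[{"offset": [0.001,0.006,0],"twist": [0,0,-0.0032]},{"offset": [0.003,0.012,0],"twist": [0,0,-0.0064]},{"offset": [0.004,0.018,0],"twist": [0,0,-0.0095]},{"offset": [0.006,0.024,0],"twist": [0,0,-0.0127]}]'

```text
time: 13.8
eef_pos: [613.0, -60.0, 97.8]
tool_rot: [-3.14, -0.0, 1.452]
ft_force: [-4.2, 2.6, 2.3]
finger_gap: 38.8
```

Call:
move_arm --commands '[{"offset": [0.002,0.006,0],"twist": [0,0,-0.0032]},{"offset": [0.003,0.012,0],"twist": [0,0,-0.0064]},{"offset": [0.005,0.018,0],"twist": [0,0,-0.0096]},{"offset": [0.006,0.024,0],"twist": [0,0,-0.0128]}]'

```text
time: 14.2
eef_pos: [618.3, -59.3, 97.9]
tool_rot: [-3.141, -0.001, 1.532]
ft_force: [-4.6, 2.0, 2.3]
finger_gap: 38.6
```

Call:
move_arm --commands '[{"offset": [0.002,0.006,0],"twist": [0,0,-0.0031]},{"offset": [0.003,0.012,0],"twist": [0,0,-0.0063]},{"offset": [0.005,0.017,0],"twist": [0,0,-0.0095]},{"offset": [0.007,0.023,0],"twist": [0,0,-0.0127]}]'

```text
time: 14.6
eef_pos: [622.9, -58.2, 97.8]
tool_rot: [-3.141, -0.001, 1.612]
ft_force: [-4.5, 1.9, 1.7]
finger_gap: 38.0
```

Past the lock angle (about 0.33 rad moved) with no rise in force, so the selector is free.

Call:
move_arm --commands '[{"offset": [0.002,0.009,0],"twist": [0,0,-0.0048]},{"offset": [0.004,0.018,0],"twist": [0,0,-0.0095]},{"offset": [0.007,0.027,0],"twist": [0,0,-0.0143]},{"offset": [0.009,0.036,0],"twist": [0,0,-0.0191]},{"offset": [0.013,0.044,0],"twist": [0,0,-0.0239]},{"offset": [0.016,0.053,0],"twist": [0,0,-0.0286]},{"offset": [0.02,0.061,0],"twist": [0,0,-0.0334]},{"offset": [0.024,0.07,0],"twist": [0,0,-0.0382]}]'

```text
time: 15.4
eef_pos: [636.3, -53.4, 97.6]
tool_rot: [-3.14, -0.0, 1.852]
ft_force: [-4.5, 1.2, 1.0]
finger_gap: 38.5
```

Call:
move_arm --commands '[{"offset": [0.002,0.009,0],"twist": [0,0,-0.0048]},{"offset": [0.004,0.018,0],"twist": [0,0,-0.0095]},{"offset": [0.007,0.026,0],"twist": [0,0,-0.0143]},{"offset": [0.01,0.035,0],"twist": [0,0,-0.0191]},{"offset": [0.013,0.044,0],"twist": [0,0,-0.0239]},{"offset": [0.016,0.052,0],"twist": [0,0,-0.0286]},{"offset": [0.02,0.061,0],"twist": [0,0,-0.0334]},{"offset": [0.024,0.069,0],"twist": [0,0,-0.0382]}]'

```text
time: 16.2
eef_pos: [648.3, -45.7, 97.5]
tool_rot: [-3.14, 0.0, 2.091]
ft_force: [-4.7, 0.8, 1.5]
finger_gap: 38.6
```

```bash
python3 - <<'E'
from sel import *
for j in range(14): plan(selp([(-1.05+.02*(j+1),13)]))
E
```

```text
{'offset': [0.001, 0.006, 0.0], 'twist': [0, 0, np.float64(-0.0032)]} 
{'offset': [0.001, 0.006, 0.0], 'twist': [0, 0, np.float64(-0.0032)]} 
{'offset': [0.002, 0.006, 0.0], 'twist': [0, 0, np.float64(-0.0031)]} 
{'offset': [0.001, 0.006, 0.0], 'twist': [0, 0, np.float64(-0.0032)]} 
{'offset': [0.001, 0.006, 0.0], 'twist': [0, 0, np.float64(-0.0032)]} 
{'offset': [0.002, 0.006, 0.0], 'twist': [0, 0, np.float64(-0.0032)]} 
{'offset': [0.001, 0.006, 0.0], 'twist': [0, 0, np.float64(-0.0032)]} 
{'offset': [0.002, 0.006, 0.0], 'twist': [0, 0, np.float64(-0.0032)]} 
{'offset': [0.001, 0.006, 0.0], 'twist': [0, 0, np.float64(-0.0031)]} 
{'offset': [0.001, 0.006, 0.0], 'twist': [0, 0, np.float64(-0.0032)]} 
{'offset': [0.002, 0.006, 0.0], 'twist': [0, 0, np.float64(-0.0032)]} 
{'offset': [0.001, 0.006, 0.0], 'twist': [0, 0, np.float64(-0.0032)]} 
{'offset': [0.001, 0.006, 0.0], 'twist': [0, 0, np.float64(-0.0032)]} 
{'offset': [0.002, 0.006, 0.0], 'twist': [0, 0, np.float64(-0.0032)]}
```

Call:
move_arm --commands '[{"offset": [0.001,0.006,0],"twist": [0,0,-0.0032]},{"offset": [0.002,0.012,0],"twist": [0,0,-0.0064]},{"offset": [0.004,0.018,0],"twist": [0,0,-0.0095]},{"offset": [0.005,0.024,0],"twist": [0,0,-0.0127]}]'

```text
time: 16.6
eef_pos: [652.2, -42.2, 97.5]
tool_rot: [-3.141, 0.0, 2.171]
ft_force: [-5.2, -1.2, -0.8]
finger_gap: 38.1
```

Call:
move_arm --commands '[{"offset": [0.001,0.006,0],"twist": [0,0,-0.0032]},{"offset": [0.001,0.006,0],"twist": [0,0,-0.0032]}]'

```text
time: 16.8
eef_pos: [653.8, -41.2, 97.7]
tool_rot: [3.141, 0.001, 2.191]
ft_force: [-3.4, -0.6, -2.3]
finger_gap: 38.4
```

Call:
move_arm --commands '[{"offset": [0.002,0.006,0],"twist": [0,0,-0.0032]},{"offset": [0.002,0.006,0],"twist": [0,0,-0.0032]}]'

```text
time: 17.0
eef_pos: [654.6, -40.4, 97.9]
tool_rot: [3.141, 0.001, 2.211]
ft_force: [-2.7, -0.9, -2.7]
finger_gap: 38.3
```

Call:
move_arm --commands '[{"offset": [0.001,0.006,0],"twist": [0,0,-0.0032]},{"offset": [0.001,0.006,0],"twist": [0,0,-0.0032]}]'

```text
time: 17.2
eef_pos: [655.4, -39.4, 98.0]
tool_rot: [3.141, 0.001, 2.231]
ft_force: [-2.1, -1.2, -2.2]
finger_gap: 38.2
```

Call:
move_arm --commands '[{"offset": [0.002,0.006,0],"twist": [0,0,-0.0032]},{"offset": [0.002,0.006,0],"twist": [0,0,-0.0032]}]'

```text
time: 17.4
eef_pos: [656.2, -38.4, 98.1]
tool_rot: [3.141, 0.001, 2.251]
ft_force: [-2.4, -3.3, -2.0]
finger_gap: 38.2
```

Call:
move_arm --commands '[{"offset": [0.001,0.006,0],"twist": [0,0,-0.0031]},{"offset": [0.001,0.006,0],"twist": [0,0,-0.0031]}]'

```text
time: 17.6
eef_pos: [657.0, -37.3, 98.2]
tool_rot: [3.141, 0.001, 2.27]
ft_force: [-1.8, -1.4, -2.1]
finger_gap: 38.1
```

Call:
move_arm --commands '[{"offset": [0.001,0.006,0],"twist": [0,0,-0.0032]},{"offset": [0.001,0.006,0],"twist": [0,0,-0.0032]}]'

```text
time: 17.8
eef_pos: [657.0, -36.8, 98.1]
tool_rot: [-3.14, 0.001, 2.291]
ft_force: [-3.1, -3.3, -0.2]
finger_gap: 38.5
```

Call:
move_arm --commands '[{"offset": [0.002,0.006,0],"twist": [0,0,-0.0032]},{"offset": [0.002,0.006,0],"twist": [0,0,-0.0032]}]'

```text
time: 18.0
eef_pos: [656.7, -36.6, 98.0]
tool_rot: [-3.138, 0.0, 2.31]
ft_force: [-4.5, -4.5, 0.2]
finger_gap: 38.3
```

Call:
move_arm --commands '[{"offset": [0.001,0.006,0],"twist": [0,0,-0.0032]},{"offset": [0.001,0.006,0],"twist": [0,0,-0.0032]}]'

```text
time: 18.2
eef_pos: [656.5, -36.3, 98.0]
tool_rot: [-3.135, -0.0, 2.33]
ft_force: [-5.4, -5.6, 2.5]
finger_gap: 39.0
```

Call:
move_arm --commands '[{"offset": [0,0.006,0],"twist": [0,0,0]},{"offset": [0,0.006,0],"twist": [0,0,0]}]'

```text
time: 18.4
eef_pos: [656.6, -36.2, 97.9]
tool_rot: [-3.133, -0.001, 2.329]
ft_force: [-7.1, -7.0, 2.8]
finger_gap: 38.3
```

Call:
move_arm --commands '[{"offset": [0,0.006,0],"twist": [0,0,0]},{"offset": [0,0.006,0],"twist": [0,0,0]}]'

```text
time: 18.6
eef_pos: [656.7, -36.2, 97.8]
tool_rot: [-3.13, -0.001, 2.329]
ft_force: [-7.8, -7.0, 4.8]
finger_gap: 39.1
```

Call:
move_arm --commands '[{"offset": [0,0.006,0],"twist": [0,0,0]},{"offset": [0,0.006,0],"twist": [0,0,0]}]'

```text
time: 18.8
eef_pos: [656.7, -36.2, 97.7]
tool_rot: [-3.128, -0.001, 2.329]
ft_force: [-9.7, -8.4, 4.9]
finger_gap: 38.8
```

Call:
move_arm --commands '[{"offset": [0,-0.02,0],"twist": [0,0,0]},{"offset": [0,-0.04,0],"twist": [0,0,0]},{"offset": [0,-0.06,0],"twist": [0,0,0]},{"offset": [0,-0.08,0],"twist": [0,0,0]},{"offset": [0,-0.08,0],"twist": [0,0,0]},{"offset": [0,-0.08,0],"twist": [0,0,0]}]'

```text
time: 19.4
eef_pos: [650.1, -41.6, 98.3]
tool_rot: [3.14, 0.0, 2.331]
ft_force: [-0.8, -0.5, 1.0]
finger_gap: 38.4
```

Call:
move_arm --commands '[{"offset": [0,0,-0.1],"twist": [0,0,0]},{"offset": [0,0,-0.3],"twist": [0,0,0]},{"offset": [0,0,-0.5],"twist": [0,0,0]},{"offset": [0,0,-0.7],"twist": [0,0,0]},{"offset": [0,0,-0.7],"twist": [0,0,0]}]'

```text
time: 19.9
eef_pos: [653.4, -40.3, 245.1]
tool_rot: [3.13, 0.008, 2.331]
ft_force: [0.2, 0.3, -0.1]
finger_gap: 37.9
```

Call:
move_arm --commands '[{"offset": [-0.48,-0.87,0],"twist": [0,0,0]},{"offset": [-0.48,-0.87,0],"twist": [0,0,0]},{"offset": [-0.48,-0.87,0],"twist": [0,0,0]},{"offset": [-0.48,-0.87,0],"twist": [0,0,0]},{"offset": [-0.48,-0.87,0],"twist": [0,0,0]},{"offset": [-0.48,-0.87,0],"twist": [0,0,0]}]'

```text
time: 20.5
eef_pos: [588.9, -233.3, 237.2]
tool_rot: [3.141, -0.001, 2.327]
ft_force: [0.1, -0.4, 0.6]
finger_gap: 38.8
```

```bash
python3 - <<'E'
from h import *
o=get_obs();print(o["time"],o["eef_pos"],o["ft_force"])
f=grab_frame("top");g=grab_frame("side");e=lambda a:cv2.convertScaleAbs(a,alpha=1.5,beta=20)
cv2.imwrite("pics/t3.png",e(cv2.resize(f["color"][155:290,200:410],None,fx=3.8,fy=3.8,interpolation=cv2.INTER_CUBIC)))
cv2.imwrite("pics/s3.png",e(cv2.resize(g["color"][155:300,190:380],None,fx=4,fy=4,interpolation=cv2.INTER_CUBIC)))
E
```

```text
20.5 [ 588.9254657  -233.28911855  237.20213347] [ 0.13956255 -0.35015723  0.60405242]
```

View pics/t3.png

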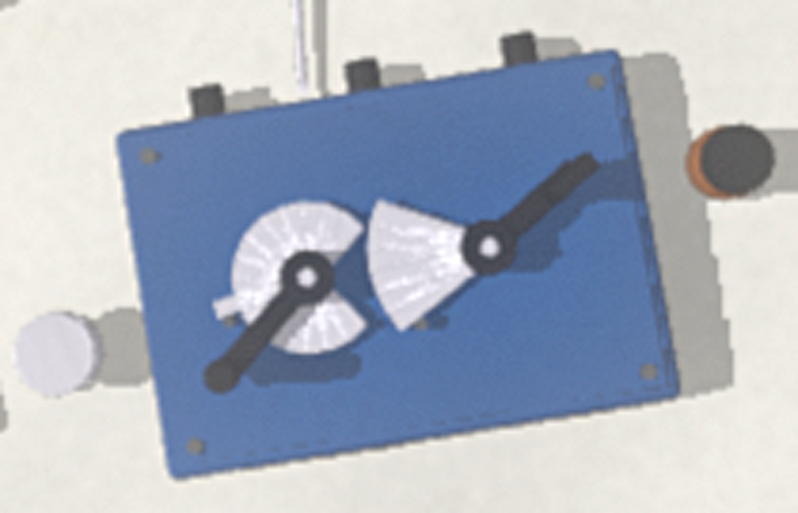

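View pics/s3.png

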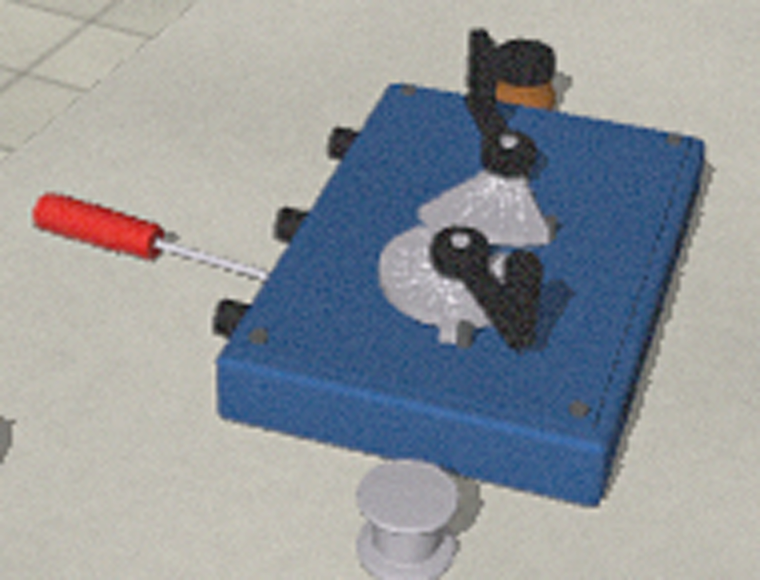

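The final views show the isolator's lug against its pin (top view, about (228,315)). The selector's sector sits in the gap with its leading edge at the stop pin (top view, about (420,324)). The spool, jar and screwdriver look undisturbed and the arm is clear, so I'm handing in.

```bash
python3 -c "
from station import *
print(close_job())"
```

```text
the job is handed in; nothing more can be done
None
```

Both handles are set in the order asked, and the job was handed in after about 20.5 s of robot time; it returned no verdict.

- **Isolator:** I swung it counter-clockwise about 1.30 rad with the fingers loosely around the grip. It stopped moving at its stop while the force rose from about 5 N to 14.5 N. The travel matches the 1.30 rad I worked out from the lug and pin before moving.
- **Selector:** I swung it through the lock angle with no rise in force. At the far stop it stalled with the force at about 13 N. The total swing was about 1.07 rad by my estimate, which fits a start between 0 and 0.1 rad.

**Last checks:**
- The top and side views show the lug on its pin and the sector's leading edge at its stop pin.
- The arm was clear, with about 0 N on the tool.
- The spool, jar and screwdriver looked undisturbed by eye; I did not measure them. The tray was outside the final pictures.
- The only disagreement was in the measured positions. The two cameras differed by up to about 7 mm on the selector hub and 2 to 5 mm elsewhere, and the arm lagged its commands by a few mm. I therefore judged both stops by force and stalled motion.

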